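# Index the parts turret to the tee and lock it

### The arm

A 6-joint arm with a two-finger parallel gripper is mounted at the origin on a cart in front of the work surface, level with it; the furniture and walls round the work are solid. World frame = base frame: x ahead of the robot, y to its left, z up, the work surface at z = 0. Lengths are in mm, angles in rad, forces in N, time in s.
With the tool pointing down it reaches from about 275 to 825 mm from the base axis. Payload 4.9 kg.
Tool frame: the origin (TCP) lies at the very end of the fingers, on their centre line; the grasp point (between the pads) lies 19 mm behind it; z points along the fingers, y is the line along which they close (so a half turn about z gives the same grasp; the last joint's range is limited). The gripper opens to 85 mm and grips with 20 to 120 N. Pads are 22 mm wide; open, the fingers measure 114 mm over their backs; the gripper's body (76 mm by 85 mm) begins 54 mm behind the grasp point. The pads swing forward as they close: fully open they stand 13 mm farther back than shut.
Start: joints at [1.184, 0.326, -0.193, 1.052, 0, 1.437], TCP at [137.557, 532.538, 231.281] pointing down, gripper open.
Joint ranges: [-2.65, 2.65], [-0.97, 1.79], [-1.3, 1.35], [-1.93, 2.1], [-1.47, 1.37], [-3.14, 3.14]. Speed limits (rad/s): [2.57, 2.57, 3.14, 3.14, 3.14, 3.14].

### API

Orientations are given as [roll, pitch, yaw] about the fixed x, y, z axes, in that order (R = Rz(yaw) Ry(pitch) Rx(roll)).
In Python, from bench import bot, solve_ik, imaging gives the robot as it stands. Calls block until the motion is done:
- bot.move_ptp(position, orientation): joint-space move of the TCP to a pose.
- bot.movel(position, rot=None, max_speed=150, threshold=None): straight line of the TCP; rot=None keeps the orientation; max_speed is the mean speed in mm/s. With threshold (N) it stops when the force on the tool has changed by that much, and returns True; else False.
- bot.move_j(angles): joint-space move.
- bot.grip(opening, effort=None): opening from 0.0 (shut) to 1.0 (fully open); effort is the grip in N (None keeps the last); returns when the fingers have stopped.
- bot.dwell(seconds).
- solve_ik(position, orientation): joint angles nearest the present ones, or None.
- bot.get_state(): the state.
- imaging.capture(name): name is "side" or "top" or "wrist"; returns the picture (480x640x3 uint8, blue, green, red); there is no depth.
- imaging.camera_model(name): a dict with "K" (3x3 intrinsics, pixels), "position" and "rotation" of the camera in the world. Camera axes: x right, y up, looking along -z (the intrinsics and any distortion apply to the point x, -y, -z); pixel columns grow to the right and rows downward; lengths in mm; the calibration is good to about 2 mm. A picture is of the moment at which its call begins: read the wrist's pose just before it. camera_model takes no time and is no camera call; for the wrist camera it gives the pose at the moment of the call.
A pose or a line that the arm cannot do raises bot.IKError and nothing moves.
- bot.sign_off(): hands the job in; it is judged then, once.
The state is a dict: "t": time; "qpos": joint angles; "joint_velocities": joint speeds; "effort": joint torques, N m; "tcp_pos": TCP position; "orientation": TCP orientation; "contact_force": force on the tool from outside, world axes, zero at the start; "wrist_torque": the same for the moment, N m; "opening": opening from 0.0 (shut) to 1.0 (fully open); "gripper_force": force on a finger pad.
Only numpy, scipy, OpenCV 4.12 (cv2) and the standard library are available. Lean on these libraries where they do the work, as an engineer would, in place of code of your own. Each camera call takes 0.05 s, during which the arm holds its last target. There are 200 camera calls.

### The job

Step the parts turret round, by pushing its upright tabs, until the grey T-shaped pipe fitting faces the lock bolt; then push the bolt's thumb tab towards the turret until the bolt is fully home in the notch. Only push: do not touch, lift or shift the parts standing on its pads, and leave the things on the bench alone.

Things in the scene. Friction and masses are not known exactly. Their poses are not given: they have to be found in the camera images.
- turret_centre (a point): on the turret's axis, at the top face of its steel disc: 176 mm across, 12 mm thick, top 230 mm above the bench, on a fixed stand (column below, foot 86 mm across). It turns all the way round either way about the vertical axis here; friction keeps it where it is left; 2 to 3 N on a tab turns it. Four rubber pads, every 90 degrees, carry one loose part each, in any order
- tab1 (a point): middle of one of the turret's four upright push tabs, which stick out past its rim half-way between the pads (45 degrees from them): a steel paddle standing radially, 88 to 120 mm from the axis, 8 mm thick, from the disc's top face to 36 mm above it. This point is 104 mm from the axis, 18 mm above the disc's top. Outside the rim only tabs and the bolt's thumb tab rise above the disc
- tab2 (a point): middle of one of the turret's four upright push tabs, which stick out past its rim half-way between the pads (45 degrees from them): a steel paddle standing radially, 88 to 120 mm from the axis, 8 mm thick, from the disc's top face to 36 mm above it. This point is 104 mm from the axis, 18 mm above the disc's top. Outside the rim only tabs and the bolt's thumb tab rise above the disc
- tab3 (a point): middle of one of the turret's four upright push tabs, which stick out past its rim half-way between the pads (45 degrees from them): a steel paddle standing radially, 88 to 120 mm from the axis, 8 mm thick, from the disc's top face to 36 mm above it. This point is 104 mm from the axis, 18 mm above the disc's top. Outside the rim only tabs and the bolt's thumb tab rise above the disc
- tab4 (a point): middle of one of the turret's four upright push tabs, which stick out past its rim half-way between the pads (45 degrees from them): a steel paddle standing radially, 88 to 120 mm from the axis, 8 mm thick, from the disc's top face to 36 mm above it. This point is 104 mm from the axis, 18 mm above the disc's top. Outside the rim only tabs and the bolt's thumb tab rise above the disc
- bolt_tab (a point): middle of the lock bolt's thumb tab, an upright steel plate 30 mm wide, 8 mm thick, facing the turret's axis, from 15 mm below to 27 mm above the disc's top. The bolt slides level towards the axis in a guide fixed to the stand. This point lies 10 mm above the disc's top, 150 mm from the axis while the bolt is out, 132 mm when it is home
- lock_bolt (a joint): travel of the lock bolt towards the axis, m: 0 out (as at the start), 0.018 fully home, its 8 mm round nose then 11 mm deep in the 20 mm wide rim notch before it (each pad has one in line with it). About 3 N moves it; it stays where it is left. The rim stops it unless a notch faces it; the nose centres a notch up to about 5 mm to the side
- index_point (a point): point fixed to the stand, 52 mm from the axis in the direction of the lock bolt, 24 mm above the disc's top: the centre of the pad (32 mm across, 2 mm high) that faces the bolt lies below it. The raised lid of a tool case stands to the left behind the turret (up to about 0.4 m high); the near and right sides of the turret have free room for a gripper
- galv_tee_centre (a point): centre of the tee: grey galvanised T-shaped pipe fitting, 49x60 mm, 45 mm high, lying flat with its three mouths level, loose on one of the turret's pads
- die_head_3_centre (a point): centre of the smaller die head: round grey threading die head, standing upright, 52 mm across, 49 mm high, loose on another pad
- brass_nipple_centre (a point): centre of the hexagon nipple: brass, threaded at both ends with a hexagon between, standing upright, 32x36 mm, 38 mm high, loose on another pad
- die_head_1_centre (a point): centre of the big die head: round grey threading die head, standing upright, 60 mm across, 49 mm high, loose on the last pad
- tape_measure: bystander: tape measure standing on the bench, 36x73 mm, 64 mm high; origin at the middle of the underside
- cement_tin: bystander: upright round tin on the bench, 70 mm across, 98 mm high; origin at the middle of the underside
- flux_tin: bystander: low round tin on the bench, 63 mm across, 32 mm high; origin at the middle of the underside

How it is judged (in metres and radians):
On the way, in this order (a step that is already met when the one before it is completed fails the run):
1. the tee has been turned to face the lock bolt while the bolt is still out (horizontal distance between galv_tee_centre and index_point below 0.016 m and value of joint lock_bolt below 0.01 m), for 0.15 s.
2. the bolt has been pushed home (value of joint lock_bolt above 0.014 m), for 0.1 s.
At the end, for the whole second after the job is handed in: The tee stands at the index point in front of the bolt (within 16 mm), the bolt is within 4 mm of fully home, and all four parts on the turret stand upright on their pads, at rest (centres 36 to 68 mm from the turret's axis) (horizontal distance between galv_tee_centre and index_point below 0.016 m and value of joint lock_bolt above 0.014 m and linear speed of galv_tee below 0.02 m/s and horizontal distance between galv_tee_centre and turret_centre between 0.036 and 0.068 m and horizontal distance between die_head_3_centre and turret_centre between 0.036 and 0.068 m and horizontal distance between brass_nipple_centre and turret_centre between 0.036 and 0.068 m and horizontal distance between die_head_1_centre and turret_centre between 0.036 and 0.068 m and angle between each of galv_tee_centre, die_head_3_centre, brass_nipple_centre, die_head_1_centre's own z axis and vertical below 0.2 rad); the robot touches nothing.
It fails at once if a part on the turret is lifted or dropped off (height (world z) of galv_tee_centre above 0.2665 m or height (world z) of any of die_head_3_centre, die_head_1_centre above 0.2685 m or height (world z) of brass_nipple_centre above 0.263 m or height (world z) of galv_tee_centre below 0.2395 m or height (world z) of any of die_head_3_centre, die_head_1_centre below 0.2415 m or height (world z) of brass_nipple_centre below 0.236 m).
It fails at once if a part on the turret is pushed by the robot (contact force between any of the fingers, the arm and galv_tee above 1 N or contact force between any of the fingers, the arm and die_head_3 above 1 N or contact force between any of the fingers, the arm and brass_nipple above 1 N or contact force between any of the fingers, the arm and die_head_1 above 1 N).
It fails at once if a thing on the bench disturbed or lifted (distance of any of tape_measure, cement_tin, flux_tin from where it was at the start of the episode above 0.02 m).
It also fails if it takes over 64 s, if anything falls off the work surface, if the arm or the gripper's body presses on something with over 40 N, if the wrist force passes 120 N, or if a joint passes its speed limit or range.

## Working session

There is one attempt and no reset: what is moved stays moved. The work goes in short steps, each a Python script; the robot and the scene stay as the last script left them, time stands still between calls to the robot, and variables do not carry over. Pictures are saved under pics/ and viewed, at most 10 in all, crops included, and the job is handed in when it is done.

```bash
ls; mkdir -p pics
python3 - <<'E'
from bench import bot, imaging
import cv2,numpy as np
s=bot.get_state(); print(s['t'],s['tcp_pos'],s['orientation'],s['opening'])
for n in ("side","top"):
    im=imaging.capture(n); cv2.imwrite(f"pics/{n}0.png",im)
    m=imaging.camera_model(n); print(n,m)
E
```

```text
pics
0.0 [137.33946817 531.97049161 230.52241939] [-3.13989774e+00 -2.22962583e-04  2.88880014e+00] 0.9997252624309163
side {'K': array([[590.596052  ,   0.        , 316.13108391],
       [  0.        , 590.596052  , 243.62560258],
       [  0.        ,   0.        ,   1.        ]]), 'position': array([687.72500059, 796.0153826 , 900.09577068]), 'rotation': array([8.53964207e-01, 2.75473426e-03, 2.96321420e+00])}
top {'K': array([[592.54215641,   0.        , 317.03343535],
       [  0.        , 592.54215641, 240.38199399],
       [  0.        ,   0.        ,   1.        ]]), 'position': array([ 438.19283532,   -8.37673451, 1132.28573889]), 'rotation': array([ 0.12703464,  0.00928026, -1.57652795])}
```

View pics/top0.png

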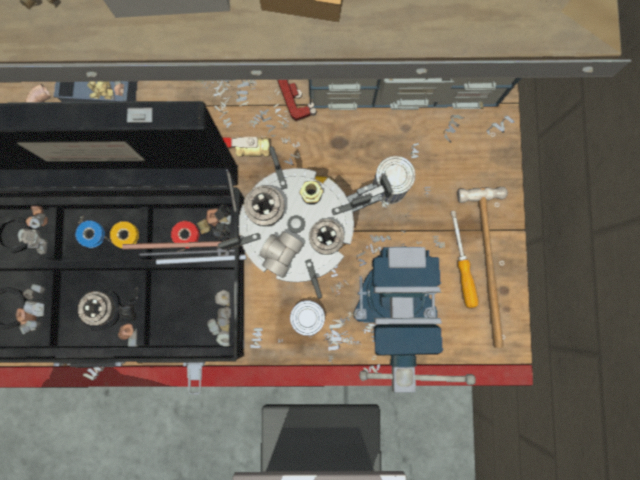

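View pics/side0.png

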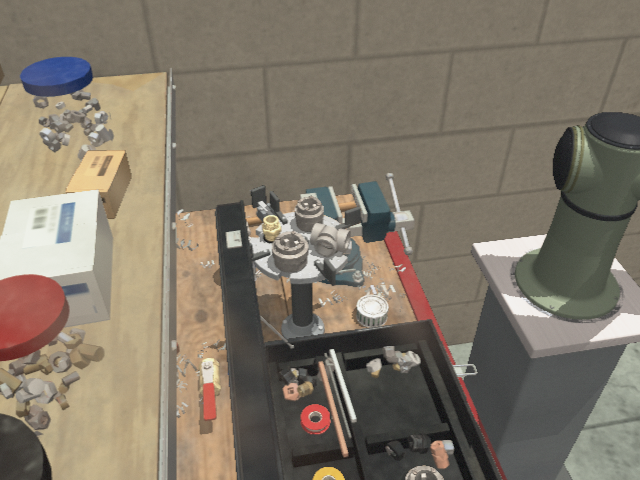

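```bash
cat > h.py <<'E'
import numpy as np, cv2
from scipy.spatial.transform import Rotation as R
from bench import bot, imaging, solve_ik
def rotm(m):
    r=np.array(m['rotation']); return r if r.shape==(3,3) else R.from_euler('xyz',r).as_matrix()
def ray(m,px,z):
    K=m['K']; d=np.array([(px[0]-K[0,2])/K[0,0],-(px[1]-K[1,2])/K[1,1],-1.]); d=rotm(m)@d
    c=m['position']; return (c+d*(z-c[2])/d[2])[:2]
def proj(m,P):
    p=rotm(m).T@(np.array(P,float)-m['position']); K=m['K']
    return np.array([K[0,2]-K[0,0]*p[0]/p[2], K[1,2]+K[1,1]*p[1]/p[2]])
E
python3 - <<'E'
from h import *
im=cv2.imread('pics/top0.png'); m=imaging.camera_model('top')
print(proj(m,[0,0,0]),proj(m,[400,0,0]))
hsv=cv2.cvtColor(im,cv2.COLOR_BGR2HSV)
k=((hsv[...,1]<25)&(hsv[...,2]>175)).astype(np.uint8); k[:160]=0;k[290:]=0;k[:,:235]=0;k[:,362:]=0
n,l,st,_=cv2.connectedComponentsWithStats(k); i=1+st[1:,4].argmax(); print(st[i])
c=max(cv2.findContours((l==i).astype(np.uint8),0,1)[0],key=cv2.contourArea)
h=cv2.convexHull(c)[:,0]
P=np.array([ray(m,p,230) for p in h])
from scipy.optimize import least_squares
r=least_squares(lambda q:np.hypot(P[:,0]-q[0],P[:,1]-q[1])-88,P.mean(0),loss='soft_l1',f_scale=1); C=r.x
print('centre',C,np.abs(r.fun).mean(), len(P))
cv2.imwrite('pics/crop.png',cv2.resize(im[130:290,225:425],None,fx=4,fy=3.75,interpolation=cv2.INTER_CUBIC)[:600])
E
```

```text
[319.61026716 561.2578051 ] [318.27877711 336.48867643]
[ 240  169  113  113 4867]
centre [578.80382775  31.75640965] 0.6409976564305797 32
```

View pics/crop.png

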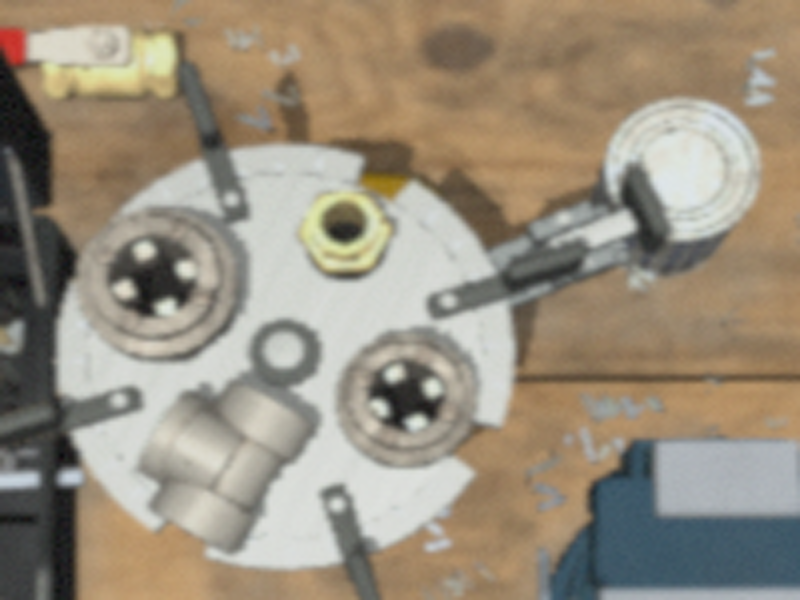

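```bash
cat >> h.py <<'E'
C=np.array([578.8,31.8]); Z=236
def px(c): return (225+c[0]/4,130+c[1]/3.75)
def pose(th,r,z=Z,off=0):  # th in deg, tool x radial
    a=np.radians(th); return [*(C+r*np.array([np.cos(a),np.sin(a)])),z],[np.pi,0,(a+off+np.pi)%(2*np.pi)-np.pi]
E
python3 - <<'E'
from h import *
m=imaging.camera_model('top')
print(proj(m,[*C,230]))
def pol(p,z):
    v=ray(m,px(p),z)-C; return np.degrees(np.arctan2(v[1],v[0]))%360,np.hypot(*v)
for n,p,z in [('bolt',(646,205),257),('C',(545,264),266),('B',(362,558),266),('D',(203,115),266),('A',(30,422),266),
  ('notch nip',(384,184),230),('notch die3',(478,448),230),('notch tee',(185,545),230),('boltrod',(600,232),235),('tee',(232,462),255)]:
    print(n,pol(p,z))
for off in (0,np.pi):
    print(off,[ (lambda q: None if q is None else [round(float(x),2) for x in q])(solve_ik(*pose(t,110,off=off))) for t in (185,210,240,270,300,330)])
    print([solve_ik(*pose(292,r,off=off)) for r in (185,145)])
E
```

```text
[295.87458715 224.23285399]
bolt (np.float64(291.7911302559471), np.float64(148.37726287487044))
C (np.float64(286.6308649455001), np.float64(103.12176100600499))
B (np.float64(199.24574900642298), np.float64(91.6364597165617))
D (np.float64(17.365189005097484), np.float64(95.4630056604073))
A (np.float64(109.3272567733664), np.float64(97.44527162465008))
notch nip (np.float64(331.0371964887792), np.float64(80.92142618439087))
notch die3 (np.float64(241.9727062395962), np.float64(84.34062964732576))
notch tee (np.float64(154.3895370352145), np.float64(87.11526174647737))
boltrod (np.float64(291.7610910621162), np.float64(131.671701901445))
tee (np.float64(159.0796562471887), np.float64(50.74817834185074))
0 [[-0.11, 0.17, -0.38, 1.01, 0.0, -0.2], [-0.2, 0.2, -0.35, 1.02, 0.0, -0.72], [-0.26, 0.28, -0.24, 1.05, 0.0, -1.31], [-0.26, 0.39, -0.09, 1.09, 0.0, -1.83], [-0.22, 0.49, 0.07, 1.15, 0.0, -2.31], [-0.14, 0.56, 0.19, 1.2, 0.0, -2.76]]
[array([-0.32358778,  0.53932793,  0.1508097 ,  1.1822781 ,  0.        ,
       -2.27835654]), array([-0.27572771,  0.49633908,  0.0800397 ,  1.15449694,  0.        ,
       -2.23049647])]
3.141592653589793 [[-0.11, 0.17, -0.38, 1.01, 0.0, 2.94], [-0.2, 0.2, -0.35, 1.02, 0.0, 2.42], [-0.26, 0.28, -0.24, 1.05, 0.0, 1.83], [-0.26, 0.39, -0.09, 1.09, 0.0, 1.31], [-0.22, 0.49, 0.07, 1.15, 0.0, 0.83], [-0.14, 0.56, 0.19, 1.2, 0.0, 0.38]]
[array([-0.32358778,  0.53932793,  0.1508097 ,  1.1822781 ,  0.        ,
        0.86323611]), array([-0.27572771,  0.49633908,  0.0800397 ,  1.15449694,  0.        ,
        0.91109618])]
```

Run:
```python
from h import *
bot.grip(0.0,40)
s=bot.get_state(); p=s['tcp_pos']
bot.movel([p[0],p[1],430],max_speed=200)
o=np.pi
bot.move_ptp(*pose(180,110,330,o))
bot.movel(*pose(180,110,Z,o),max_speed=120)
s=bot.get_state(); print(s['t'],s['tcp_pos'],s['opening'],s['contact_force'],s['qpos'])
f0=s['contact_force']; mx=0
for t in np.linspace(188,319,16):
    hit=bot.movel(*pose(t,109,Z,o),max_speed=60,threshold=20)
    f=bot.get_state()['contact_force']-f0; print(round(t),f.round(1),end=' ')
    if hit: print('HIT'); break
t1=t-5
bot.movel(*pose(t1,109,Z,o)); bot.movel(*pose(t1,109,330,o),max_speed=150)
p,_=pose(t1,109,330,o); bot.movel([400,-200,400],max_speed=250)
im=imaging.capture('top'); cv2.imwrite('pics/top1.png',im); print(bot.get_state()['t'])
cv2.imwrite('pics/crop1.png',cv2.resize(im[130:290,225:425],None,fx=4,fy=3.75,interpolation=cv2.INTER_CUBIC))
```

```text
5.1167 [469.30448884  31.87018827 236.64920965] -0.0013392181598164562 [-0.08767786  0.13788212  0.95115377] [-8.93213601e-02  1.74172982e-01 -3.81583010e-01  1.01391828e+00
  2.08658328e-05  3.05203084e+00]
188 [-0.3  0.2 -0.3] 197 [-0.   0.6 -0.6] 205 [-0.8  0.4 -1.5] 214 [ 0.  -0.3 -0.7] 223 [ 0.2  0.7 -1.6] 232 [ 0.4 -0.2 -1.3] 240 [ 0.4  0.1 -0.7] 249 [-0.4 -1.1 -1.4] 258 [ 1.2 -0.  -1.4] 267 [-0.4 -0.5 -0.5] 275 [-0.4  0.4 -1.3] 284 [ 0.4 -0.7 -0.9] 293 [ 0.4 -0.9 -0.3] 302 [ 0.8  0.5 -0.7] 310 [ 0.2 -0.4 -1.1] 319 [ 0.4  0.  -0.7] 14.35
```

View pics/crop1.png

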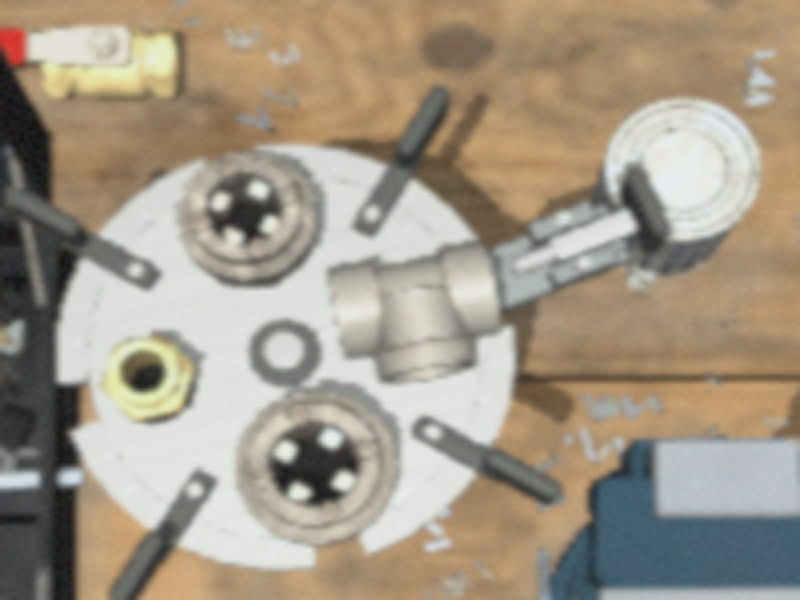

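Run:
```python
from h import *
m=imaging.camera_model('top')
for D in ([(231,198),(448,301),(337,503),(121,399)],[(372,214),(432,430),(198,487),(138,270)]):
    P=np.array([ray(m,px(p),232) for p in D]); c=P.mean(0); v=P-c
    print(c,np.hypot(*v.T).round(1),(np.degrees(np.arctan2(v[:,1],v[:,0]))%90).round(1))
for n,p,z in [('bolt',(646,205),257),('rod start',(520,264),235),('rod',(600,228),235),('notch a',(338,556),230),('notch nip',(72,409),230),('slot end',(505,290),230)]:
    v=ray(m,px(p),z)-c; print(n,(np.degrees(np.arctan2(v[1],v[0]))%360).round(1),np.hypot(*v).round(1))
v=ray(m,px((422,305)),255)-c;print('tee',np.degrees(np.arctan2(v[1],v[0]))%360,np.hypot(*v))
```

```text
[580.08950398  31.4432118 ] [66.8 66.2 66.4 65.8] [17.9 17.3 17.6 17.7]
[580.07977177  31.15240381] [65.8 65.5 65.5 66. ] [59.1 59.1 59.5 59.4]
bolt 291.4 147.3
rod start 290.8 97.0
rod 292.0 131.2
notch a 193.3 87.0
notch nip 106.2 85.4
slot end 286.1 88.5
tee 284.9793994182339 54.35228173275624
```

Run:
```python
from h import *
o=np.pi
bot.move_ptp(*pose(312,109,330,o))
bot.movel(*pose(312,109,Z,o),max_speed=120)
for t in (319,326.3): print(bot.movel(*pose(t,109,Z,o),max_speed=40,threshold=20))
bot.dwell(.2)
bot.movel(*pose(318,109,Z,o),max_speed=60); bot.movel(*pose(318,109,330,o),max_speed=150)
bot.movel([400,-200,400],max_speed=250)
im=imaging.capture('top'); print(bot.get_state()['t'])
cv2.imwrite('pics/crop2.png',cv2.resize(im[130:290,225:425],None,fx=4,fy=3.75,interpolation=cv2.INTER_CUBIC))
```

```text
False
False
20.2667
```

View pics/crop2.png

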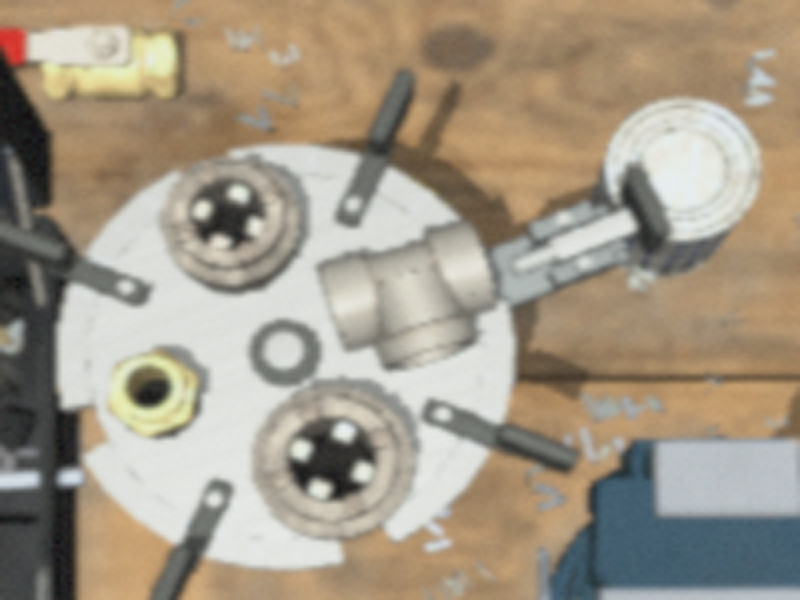

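Run:
```python
import h; from h import *
m=imaging.camera_model('top')
D=[(350,208),(440,413),(215,495),(126,288)]
P=np.array([ray(m,px(p),232) for p in D]); c=P.mean(0); v=P-c
ph=(np.degrees(np.arctan2(v[:,1],v[:,0]))%90); print(c,ph.round(1))
v=ray(m,px((412,295)),255)-c;print('tee',np.degrees(np.arctan2(v[1],v[0]))%360,np.hypot(*v))
assert abs(ph.mean()-66.5)<2
h.C=np.array([580.,31.4]); o=np.pi; B=291.5
bot.move_ptp(*pose(B,190,330,o)); bot.movel(*pose(B,190,238,o),max_speed=120)
f0=bot.get_state()['contact_force']
bot.movel(*pose(B,168,238,o),max_speed=60,threshold=15)
hit=bot.movel(*pose(B,142,238,o),max_speed=20,threshold=15)
s=bot.get_state(); print(hit,np.hypot(*(s['tcp_pos'][:2]-h.C)),s['contact_force']-f0,s['t'])
bot.movel(*pose(B,185,238,o),max_speed=80); bot.movel(*pose(B,185,330,o),max_speed=150)
bot.movel([400,-200,400],max_speed=250)
im=imaging.capture('top'); print(bot.get_state()['t'])
cv2.imwrite('pics/crop3.png',cv2.resize(im[130:290,225:425],None,fx=4,fy=3.75,interpolation=cv2.INTER_CUBIC))
```

```text
[579.76857013  32.02089526] [66.2 66.4 66.4 66.4]
tee 290.386427754294 52.97078558467298
True 146.8357638820742 [-0.07369134 -2.30140638 -0.4915042 ] 23.9
26.5417
```

View pics/crop3.png

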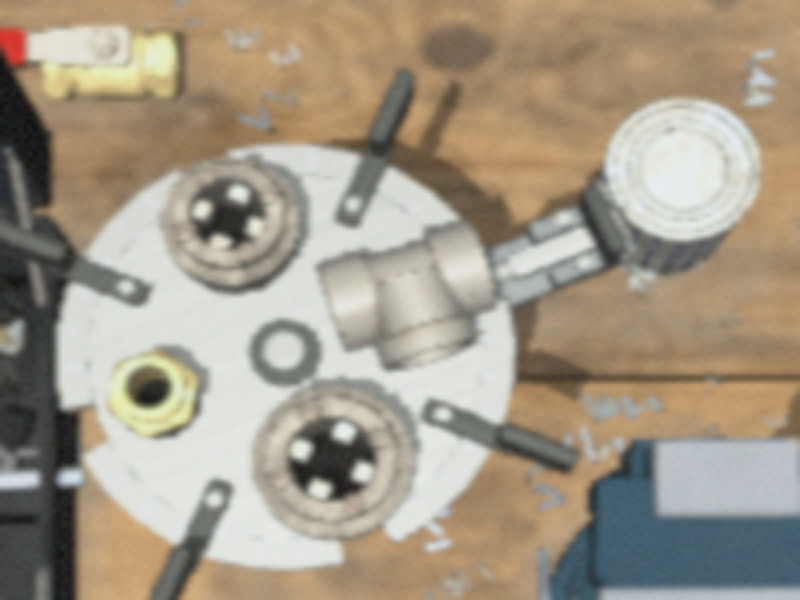

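The bolt tab has moved from crop pixel (646,205) to about (605,225), roughly 17 mm. The hard stop came with the tool at 146.8 mm from the axis, where 147 mm is expected for fully home. The parts are undisturbed.

```bash
python3 -c "
from bench import bot
print(bot.sign_off())"
```

```text
the job is handed in; nothing more can be done
None
```

The tee now faces the lock bolt and the bolt is fully home in the notch as far as I measured (about 17 mm of travel, ending on a hard stop); I handed the job in at about 27 s, and no verdict came back.

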